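# Shift the polishing machine into third

### The arm

A 7-joint arm with a two-finger parallel gripper is mounted at the origin on the work surface. World frame = base frame: x ahead of the robot, y to its left, z up, the work surface at z = 0. Lengths are in m, angles in rad, forces in N, time in s.
With the tool pointing down it reaches from about 0.425 to 0.925 m from the base axis. Payload 6.8 kg.
Tool frame: the origin (TCP) lies midway between the tips of the shut fingers; the grasp point (between the pads) lies 19 mm behind it; z points along the fingers, y is the direction in which the jaws open and shut (so a half turn about z gives the same grasp; the last joint's range is limited). The gripper opens to 85 mm and grips with 20 to 120 N. Pads are 22 mm wide; open, the fingers measure 114 mm over their backs; the gripper's body (76 mm by 85 mm) begins 54 mm behind the grasp point. The pads swing forward as they close: fully open they stand 13 mm farther back than shut.
Start: joints at [1.032, 0.477, 0.022, 1.555, -0.011, 1.109, -0.083], TCP at [0.282, -0.613, 0.231] pointing down, gripper open.
Joint ranges: [-2.96, 2.96], [-0.34, 2.1], [-1.41, 1.46], [0.24, 2.44], [-1.37, 4.51], [0.17, 1.92], [-2.96, 2.96]. Speed limits (rad/s): [2.39, 2.39, 3.14, 3.14, 3.14, 3.14, 3.14].

### API

Orientations are given as a unit quaternion [w, x, y, z].
In Python, from station import bot, vision gives the robot as it stands.
- The arm moves only by the tool move_arm, never from a script. Its argument "increments" is text: rows parted by semicolons, each of 7 numbers parted by spaces: the opening, from 0 (shut) to 1 (fully open), then the shift along the world's x, y, z in mm, then the turn, a rotation vector about the world's x, y, z in rad. In form: grip x y z rx ry rz; .... A call has exactly 8 rows; each row shifts and turns the commanded pose from where the row before left it; what a row does not reach is not made up. A row lasts 1/8 s, in which the tool goes at most 62.5 mm and 10.7 degrees, less where a joint would pass 70% of its speed; a pose out of reach is approached as far as the arm can. A call with a gripper value outside its range is refused whole. The fingers move at their own pace and stop on an object; "newtons" is the grip in N (left out, the last holds). Time passes only in rows, so rows that do not move let the fingers close, or fill a call up. It gives the time, the measured TCP pose, the force and the opening at its end, in the units of the state.
- bot.get_obs(): the state, without advancing time (a new reading comes with each control period).
- vision.read_camera(name): name is "side" or "top" or "wrist"; returns (picture, depth): 400x640x3 uint8, red, green, blue; 400x640 float32, m along the optical axis (not along the pixel's ray), 0 where there is no reading.
- vision.calibration(name): a dict with "fx", "fy", "cx", "cy" (pixels), "R" (3x3) and "t" (3): a world point X has camera coordinates R X + t; the wrist camera has in their place "hand_eye" (4x4, takes a point from camera to tool coordinates, whose origin is the TCP and whose axes are the flange's). Camera axes: x right, y down, z forward; pixel columns grow to the right and rows downward; lengths in m; the calibration is good to about 2 mm. A picture is of the moment at which its call begins: read the wrist's pose just before it. calibration takes no time and is no camera call.
- bot.hand_in(): hands the job in, once; it reports no verdict.
The state is a dict: "t": time; "q": joint angles; "joint_vel": joint speeds; "joint_torque": joint torques, N m; "eef_pos": TCP position; "tool_rot": TCP orientation; "contact_force": force on the tool from outside, world axes, zero at the start; "torque": the same for the moment, N m; "gripper_width": opening from 0.0 (shut) to 1.0 (fully open).
Only numpy, scipy, OpenCV 4.12 (cv2) and the standard library are available. Lean on these libraries where they do the work, as an engineer would, in place of code of your own. Each camera call takes 0.05 s, during which the arm holds its last target.

### The job

Put the bench polishing machine into third gear: with the fingertips, push its gear lever along the H-shaped gate to the crossbar, across to the right-hand side, then forward into the third slot (far right as the robot sees it) until it is fully home, without straying into the fourth slot (near right) on the way. Only push the lever's knob from one side at a time, never pinch it; leave the tin, tray, mallet and chisel where they are, and finish clear of everything.

Things in the scene. Friction and masses are not known exactly. Their poses are not given: they have to be found in the camera images.
- machine: Fixed grey bench polishing machine. Origin on the table under the middle of the H gate; x points forward (away from the robot, yawed up to 0.5 rad), y left, z up. Gearbox 190 mm in x, 280 mm in y (-160 to +120), deck 104 mm high; motor behind it (+x, y -120 to +80, top 128 mm high); polishing wheel on the left (y 190 to 226, top 147 mm high).
- gate_mid (a point): Middle of the H, on the top of the 140 mm square metal gate plate, 112 mm high; axes as the machine's. Two lanes along x, centred at y = +25 and -25 mm, joined by a crossbar along y at x = 0. Slots, marked with 1 to 4 dots: first far left, second near left, third far right, fourth near right. The 12 mm stem has 4 mm play either way in the crossbar (0.045 rad of lever_fore).
- pivot (a point): The lever's pivot inside the machine, at its x = 0, y = 0, z = 20 mm. The knob's centre is 170 mm from it. With f = lever_fore and a = lever_side, the knob's centre in the machine's frame is (170 sin f, -170 sin a cos f, 20 + 170 cos a cos f) mm.
- knob (a point): Centre of the lever's wooden knob: an upright four-lobed grip, 50 mm tall, 36 mm across opposite lobes (lobe radius 9 mm), 175 to 190 mm above the table; the bare 12 mm steel stem begins below it. Moves and leans with the lever. The lever takes 3 to 5 N at the knob to move, has no spring, and stays where it is left.
- third_slot (a point): Point on the top face of the gate plate (112 mm high) at the far end of the third slot (far right), where the stem stands when fully home.
- lever_side (a joint): Sideways lean of the lever, rad: -0.28 in the left lane (first and second slots), 0 upright, +0.28 at the right stop (third and fourth slots). Starts in the left lane.
- lever_fore (a joint): Fore-aft lean of the lever, rad: 0 in the crossbar, +0.28 leaning forward at the end of the far slots (first, third), -0.28 leaning to the robot at the end of the near slots (second, fourth). Starts anywhere in the left lane.
- knob_far: Lobe of the knob on its far (+x) side, fixed to the lever. Its origin is the knob's centre.
- knob_near: Lobe of the knob on its near (-x) side, fixed to the lever. Its origin is the knob's centre.
- knob_left: Lobe of the knob on its left (+y) side, fixed to the lever. Its origin is the knob's centre.
- knob_right: Lobe of the knob on its right (-y) side, fixed to the lever. Its origin is the knob's centre.
- wax_tin: Bystander: loose bare metal tin, 52 mm across, 42 mm tall, standing on the machine's deck to the right of the gate (top 146 mm above the table). Origin under its centre. Leave it.
- tray: Bystander: small open wooden tray 110 x 80 x 45 mm on the table to the right of the machine. Origin under its centre. Leave it.
- mallet: Bystander: wooden mallet lying on the table on the robot's left, head 60 mm across and 90 mm long, handle 24 mm thick; 250 mm long along its x. Origin on the underside near the head. Leave it.
- chisel: Bystander: wood chisel 200 mm long, 26 mm high, lying on the table on the robot's right. Origin on its underside. Leave it.

How it is judged:
On the way, in this order (a step that is already met when the one before it is completed fails the run):
1. the lever has been taken across to the right-hand side along the crossbar (value of joint lever_side above 0.15 rad and value of joint lever_fore below 0.12 rad), for 0.1 s.
2. the lever is fully home in the third slot (value of joint lever_fore above 0.24 rad and value of joint lever_side above 0.21 rad), for 0.2 s.
At the end, for the whole second after the job is handed in: The lever rests in the third slot (far right), fully home: lever_fore above 0.24 (stop at 0.28; within about 7 mm at the knob) and lever_side above 0.21, not moving (all of step 2 and velocity of joint lever_fore between -0.05 and 0.05 rad/s and velocity of joint lever_side between -0.05 and 0.05 rad/s); the robot touches nothing.
It fails at once if the lever strays into the fourth slot (on the right side, lever_fore below -0.12) (value of joint lever_side above 0.1 rad and value of joint lever_fore below -0.12 rad).
It fails at once if the knob is pinched (more than 2 N from the fingers on opposite lobes at once) ((contact force between the fingers and knob_far above 2 N and contact force between the fingers and knob_near above 2 N) or (contact force between the fingers and knob_left above 2 N and contact force between the fingers and knob_right above 2 N)).
It fails at once if the tin, tray, mallet or chisel is moved by more than 15 mm (distance of any of wax_tin, tray, mallet, chisel from where it was at the start of the episode above 0.015 m).
It also fails if it takes over 72 s, if anything falls off the work surface, if the arm or the gripper's body presses on something with over 40 N, if the wrist force passes 120 N, or if a joint passes its speed limit or range.

## Working session

There is one attempt and no reset: what is moved stays moved. The work goes in short steps, Python scripts to look and compute and a tool call to move; the robot and the scene stay as the last step left them, time stands still between calls to the robot, and variables do not carry over. Pictures are saved under pics/ and viewed, and the job is handed in when it is done.

Besides the shell and the picture viewer there is one more tool, called by a JSON object that holds its "op" and its "data". move_arm: Moves the arm, as the interface text tells. Its arguments: {"type":"object","properties":{"increments":{"type":"string"},"newtons":{"type":"number"}},"required":["increments"]}

```bash
ls; mkdir -p pics; python3 - <<'E'
from station import bot, vision
import cv2,numpy as np
o=bot.get_obs();print({k:np.round(v,3) for k,v in o.items()})
for n in ["side","top"]:
    p,d=vision.read_camera(n); cv2.imwrite(f"pics/{n}0.png",p[:,:,::-1]); np.savez(f"{n}0.npz",p=p,d=d,**{k:np.array(v) for k,v in vision.calibration(n).items()})
    print(vision.calibration(n))
E
```

```text
pics
{'t': np.float64(0.0), 'q': array([ 1.032,  0.478,  0.022,  1.556, -0.011,  1.109, -0.083]), 'joint_vel': array([-0.   ,  0.001,  0.   , -0.   , -0.   ,  0.001,  0.   ]), 'joint_torque': array([-1.0000e-03, -5.9645e+01,  1.6070e+00, -2.8120e+01,  1.2000e-02,
        9.0000e-03, -0.0000e+00]), 'eef_pos': array([ 0.282, -0.613,  0.23 ]), 'tool_rot': array([-0.001,  0.977,  0.214, -0.   ]), 'contact_force': array([-0.52 , -0.166,  0.492]), 'torque': array([-0.038, -0.01 ,  0.022]), 'gripper_width': np.float64(1.001)}
{'fx': 439.21232259256624, 'fy': 439.21232259256624, 'cx': 315.03581196332766, 'cy': 199.44723339016528, 'R': array([[ 0.99677618, -0.07948866, -0.0108991 ],
       [-0.06463619, -0.71509119, -0.69603646],
       [ 0.04753315,  0.69449704, -0.71792371]]), 't': array([-0.53343295,  0.14980698,  1.0782464 ])}
{'fx': 450.63454114405164, 'fy': 450.63454114405164, 'cx': 322.694430604629, 'cy': 206.39892472582525, 'R': array([[-0.00594042, -0.99996459,  0.0059602 ],
       [-0.99059589,  0.00506982, -0.13672629],
       [ 0.13669124, -0.00671636, -0.99059093]]), 't': array([0.01202517, 0.53759394, 1.21803326])}
```

View pics/side0.png

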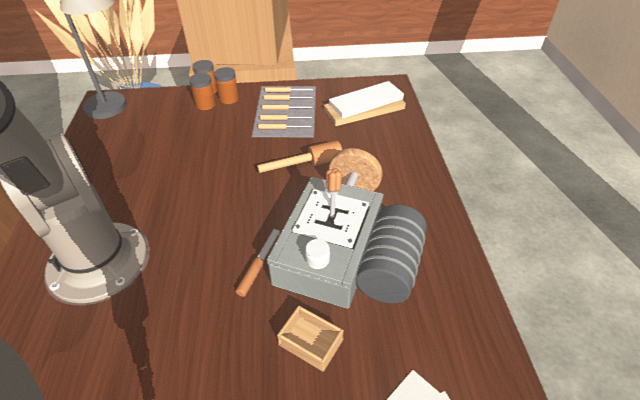

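View pics/top0.png

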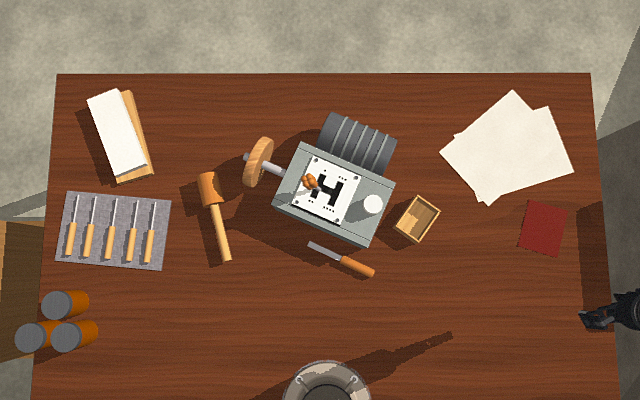

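```bash
python3 - <<'E'
import cv2,numpy as np
z=np.load("top0.npz");p=z['p'];c=p[130:250,260:400,::-1]
cv2.imwrite("pics/top0c.png",cv2.resize(c,None,fx=5,fy=5,interpolation=cv2.INTER_CUBIC))
z=np.load("side0.npz");p=z['p'];c=p[160:310,260:430,::-1]
cv2.imwrite("pics/side0c.png",cv2.resize(c,None,fx=4,fy=4,interpolation=cv2.INTER_CUBIC))
E
```

```text
(no output)
```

View pics/top0c.png

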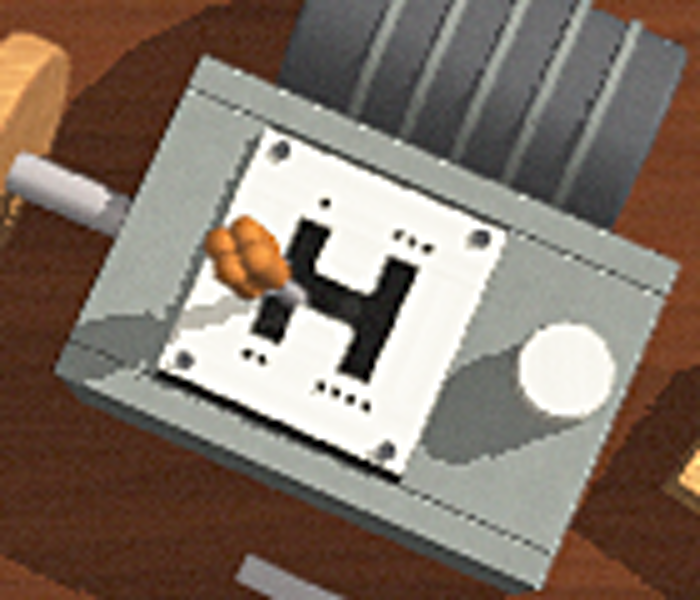

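View pics/side0c.png

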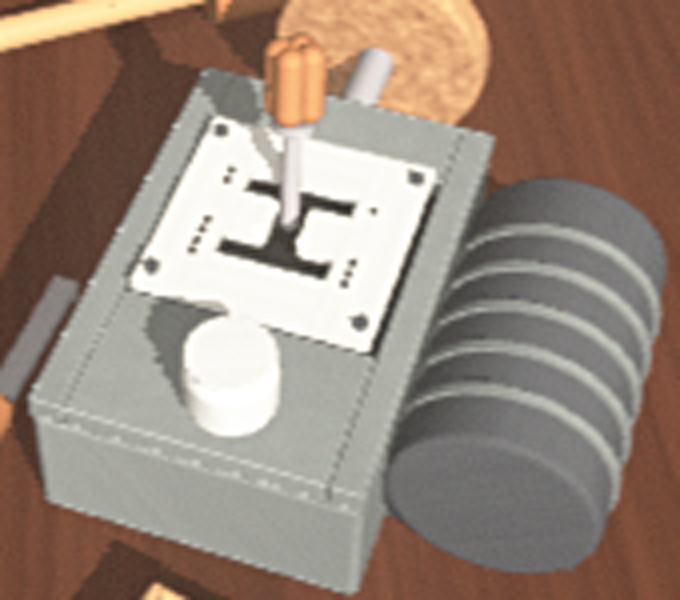

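```bash
cat > h.py <<'E'
import numpy as np,cv2
from scipy.optimize import least_squares
def ray(z,u,v,h):
    R,t=z['R'],z['t'];C=-R.T@t
    d=R.T@np.array([(u-z['cx'])/z['fx'],(v-z['cy'])/z['fy'],1]);return C+d*(h-C[2])/d[2]
def proj(z,X):
    c=np.asarray(X)@z['R'].T+z['t'];return np.stack([z['fx']*c[...,0]/c[...,2]+z['cx'],z['fy']*c[...,1]/c[...,2]+z['cy']],-1)
def cloud(z):
    d=z['d'];v,u=np.indices(d.shape);P=np.stack([(u-z['cx'])/z['fx']*d,(v-z['cy'])/z['fy']*d,d],-1)
    P=(P-z['t'])@z['R'];P[d==0]=np.nan;return P
def orange(z):
    hsv=cv2.cvtColor(z['p'],cv2.COLOR_RGB2HSV);return (hsv[...,0]>5)&(hsv[...,0]<18)&(hsv[...,1]>130)&(hsv[...,2]>110)
E
python3 - <<'E'
from h import *
t=np.load("top0.npz");s=np.load("side0.npz")
for z,cs,o,f in [(t,[(263,128),(508,228),(402,478),(157,375)],(260,130),5),(s,[(437,170),(370,352),(132,282),(215,115)],(260,160),4)]:
    W=np.array([ray(z,a/f+o[0],b/f+o[1],.112) for a,b in cs]);m=W.mean(0)
    print(np.round(W,4).tolist(),m)
    for i,j in [(0,3),(1,2),(0,1),(3,2)]:
        d=W[i]-W[j]; print(np.linalg.norm(d[:2]),np.arctan2(d[1],d[0]))
    P=cloud(z);k=(P[...,2]>.15)&(P[...,2]<.25)&(np.hypot(P[...,0]-m[0],P[...,1]-m[1])<.09)&orange(z)
    Q=P[k];print(k.sum(),Q.mean(0),np.median(Q,0),Q.min(0),Q.max(0)); 
    vv,uu=np.nonzero(k);print(uu.min(),uu.max(),vv.min(),vv.max(),uu.mean(),vv.mean())
    k=(P[...,2]>.13)&(P[...,2]<.16)&(np.hypot(P[...,0]-m[0],P[...,1]-m[1])<.2); k&= (P[...,1]<m[1]-.06); Q=P[k];print('tin',np.median(Q,0),Q.min(0),Q.max(0))
E
```

```text
[[0.6637, 0.0356, 0.112], [0.6089, -0.0937, 0.112], [0.4766, -0.0362, 0.112], [0.5314, 0.0914, 0.112]] [ 0.57016317 -0.00073888  0.112     ]
0.14360346278073424 -0.39942234075391203
0.1442783029361264 -0.41023534413542445
0.14044722360817957 1.1701718231034173
0.13888958224438216 1.165360208188922
158 [0.5785302  0.04278983 0.20205846] [0.57818911 0.04293685 0.20603196] [0.5644701  0.02383099 0.16845264] [0.5971334  0.06265175 0.21481171]
301 317 173 188 309.11392405063293 180.5379746835443
tin [ 0.52814635 -0.11563664  0.1464794 ] [ 0.50360123 -0.16185071  0.13015051] [ 0.71391091 -0.06305667  0.15223072]
[[0.6688, 0.0298, 0.112], [0.61, -0.1024, 0.112], [0.4832, -0.0413, 0.112], [0.5403, 0.0886, 0.112]] [ 0.57556106 -0.00631829  0.112     ]
0.14136884984123246 -0.42886085260592666
0.14080410906901647 -0.4489884117255616
0.14471284259524048 1.1521711303175493
0.14188657607013958 1.1565565891320553
199 [0.58090574 0.0340508  0.19296435] [0.58165955 0.03253669 0.19546499] [0.56574465 0.02003559 0.16476936] [0.59908217 0.05398609 0.21125526]
326 341 169 190 333.1206030150754 178.85929648241205
tin [ 0.53242631 -0.12661573  0.14471315] [ 0.50750915 -0.14704146  0.13021805] [ 0.71156772 -0.09555576  0.14953095]
```

```bash
cat >> h.py <<'E'
def knobpts(f,a,r=9,off=9,hh=25):
    # points in machine frame mm; rotation: fore then side
    # axis dir
    k=np.array([np.sin(f),-np.sin(a)*np.cos(f),np.cos(a)*np.cos(f)])
    # R = Rx(a) Ry(f)
    Ry=np.array([[np.cos(f),0,np.sin(f)],[0,1,0],[-np.sin(f),0,np.cos(f)]])
    Rx=np.array([[1,0,0],[0,np.cos(a),-np.sin(a)],[0,np.sin(a),np.cos(a)]])
    R=Rx@Ry; pts=[]
    for lx,ly in [(off,0),(-off,0),(0,off),(0,-off)]:
        for th in np.linspace(0,2*np.pi,16,endpoint=False):
            for zz,rr in [(-hh,r*.6),(-hh+3,r),(hh-3,r),(hh,r*.6)]:
                pts.append([lx+rr*np.cos(th),ly+rr*np.sin(th),170+zz])
    return np.array(pts)@R.T+[0,0,20]
def m2w(X,c,yaw):
    X=np.asarray(X)/1000.;co,s=np.cos(yaw),np.sin(yaw)
    return np.stack([c[0]+co*X[...,0]-s*X[...,1],c[1]+s*X[...,0]+co*X[...,1],X[...,2]],-1)
def fitplate(z,cs):
    M=np.array([[70,70,112],[70,-70,112],[-70,-70,112],[-70,70,112]])
    r=least_squares(lambda p:(proj(z,m2w(M,p[:2],p[2]))-cs).ravel(),[.57,0,-.41]);return r.x,r.fun
def model_mask(z,f,a,c,yaw,S=8):
    P=knobpts(f,a).reshape(4,-1,3);h=np.zeros((400,640),np.uint8)
    for L in P:
        q=proj(z,m2w(L,c,yaw)); hu=cv2.convexHull((q*16).round().astype(np.int32)); cv2.fillConvexPoly(h,hu,1,shift=4)
    return h>0
def model_c(z,f,a,c,yaw):
    P=knobpts(f,a).reshape(4,-1,3);O=(250,120);S=6;h=np.zeros((140*S,180*S),np.uint8)
    for L in P:
        q=(proj(z,m2w(L,c,yaw))-O+.5)*S; hu=cv2.convexHull(q.round().astype(np.int32)); cv2.fillConvexPoly(h,hu,1)
    v,u=np.nonzero(h);return np.array([u.mean()/S+O[0]-.5,v.mean()/S+O[1]-.5]),(h.sum()/S/S)
E
python3 - <<'E'
from h import *
t=np.load("top0.npz");s=np.load("side0.npz")
for z,cs,o,f,w in [(t,[(263,128),(508,228),(402,478),(157,375)],(260,130),5,(297,321,169,192)),(s,[(437,170),(370,352),(132,282),(215,115)],(260,160),4,(322,345,165,194))]:
    cs=(np.array(cs)+.5)/f+o-.5
    x,fun=fitplate(z,cs);print(x,fun.round(2))
    k=orange(z);kk=np.zeros_like(k);kk[w[2]:w[3],w[0]:w[1]]=k[w[2]:w[3],w[0]:w[1]]
    v,u=np.nonzero(kk);m=np.array([u.mean(),v.mean()])
    print('obs',m,len(u),[u.min(),u.max(),v.min(),v.max()])
    r=least_squares(lambda p:model_c(z,p[0],p[1],x[:2],x[2])[0]-m,[0,-.28],diff_step=.02);print('f,a',r.x,r.fun)
    for ff in(-.2,-.1,0,.1):print(ff,model_c(z,ff,-.28,x[:2],x[2]))
E
```

```text
[ 5.71180565e-01  3.26389354e-04 -4.04072554e-01] [-0.2   0.64 -0.42  0.74  0.51 -0.62  0.1  -0.71]
obs [309.08176101 180.55345912] 159 [np.int64(301), np.int64(317), np.int64(173), np.int64(188)]
f,a [ 0.         -0.26304688] [ 0.8269844  -2.68682963]
-0.2 (array([303.88794808, 190.28803049]), np.float64(224.7222222222222))
-0.1 (array([306.26058267, 183.81038347]), np.float64(223.11111111111111))
0 (array([308.86220585, 177.47452425]), np.float64(226.25))
0.1 (array([311.67597395, 171.36370763]), np.float64(230.30555555555554))
[ 0.57482075 -0.00550758 -0.4264189 ] [-0.14  0.57 -0.08 -1.14 -0.09  0.07  0.33  0.78]
obs [333.02463054 178.79802956] 203 [np.int64(326), np.int64(341), np.int64(169), np.int64(190)]
f,a [ 0.     -0.2275] [4.55914745 3.49325785]
-0.2 (array([324.57415649, 178.51651968]), np.float64(343.3055555555556))
-0.1 (array([331.66369761, 179.18863503]), np.float64(347.72222222222223))
0 (array([338.73871187, 180.56091404]), np.float64(353.9444444444444))
0.1 (array([345.84532626, 182.55327304]), np.float64(356.3055555555556))
```

{"op": "move_arm", "data": {"increments": "0 10 30 15 0 0 0.046; 0 16 43 15 0 0 0.046; 0 16 43 15 0 0 0.046; 0 16 43 15 0 0 0.046; 0 16 43 15 0 0 0.046; 0 16 43 15 0 0 0.046; 0 16 43 15 0 0 0.046; 0 16 43 15 0 0 0.046", "newtons": 40}}

```text
t: 1.1
eef_pos: [0.404, -0.2807, 0.3515]
tool_rot: [-0.0, 0.921, 0.39, -0.0]
contact_force: [0.3, 0.5, 0.8]
gripper_width: -0.001
```

{"op": "move_arm", "data": {"increments": "0 16 43 0 0 0 0.046; 0 16 43 0 0 0 0.046; 0 16 43 0 0 0 0.046; 0 16 43 0 0 0 0.046; 0 16 43 0 0 0 0.046; 0 16 43 0 0 0 0.046; 0 16 43 0 0 0 0.046; 0 16 43 0 0 0 0.046"}}

```text
t: 2.1
eef_pos: [0.532, 0.0629, 0.351]
tool_rot: [-0.0, 0.834, 0.551, -0.0]
contact_force: [0.6, -0.4, -0.7]
gripper_width: -0.002
```

```bash
cat > snap.py <<'E'
import sys
from station import bot, vision
import cv2,numpy as np
n,tag=sys.argv[1],sys.argv[2]
o=bot.get_obs();p,d=vision.read_camera(n);cal={k:np.array(v) for k,v in vision.calibration(n).items()}
if n=="wrist":
    from scipy.spatial.transform import Rotation as Rn
    T=np.eye(4);q=o['tool_rot'];T[:3,:3]=Rn.from_quat([q[1],q[2],q[3],q[0]]).as_matrix();T[:3,3]=o['eef_pos']
    print(cal['hand_eye'].round(3).tolist())
    C=T@cal['hand_eye'];cal['R']=C[:3,:3].T;cal['t']=-C[:3,:3].T@C[:3,3]
np.savez(f"{tag}.npz",p=p,d=d,**cal);cv2.imwrite(f"pics/{tag}.png",p[:,:,::-1])
print(o['t'],o['eef_pos'].round(4),o['tool_rot'].round(3),o['contact_force'].round(2),o['gripper_width'],o['q'].round(2))
E
python3 snap.py wrist w1
```

```text
[[-0.001, -0.953, -0.304, 0.078], [1.0, -0.001, 0.0, 0.001], [-0.0, -0.304, 0.953, -0.143], [0.0, 0.0, 0.0, 1.0]]
2.1 [0.532  0.0629 0.351 ] [-0.     0.834  0.551 -0.   ] [ 0.6  -0.35 -0.72] -0.0019824215942734797 [ 0.24  0.2  -0.55  1.7   0.11  1.28 -0.74]
```

View pics/w1.png

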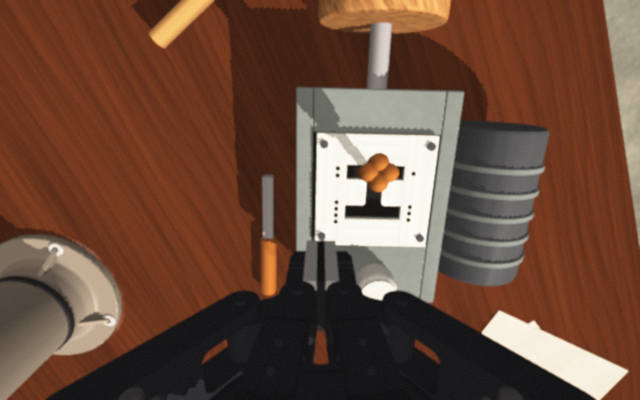

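```bash
python3 - <<'E'
import cv2,numpy as np
z=np.load("w1.npz");p=z['p'];c=p[120:260,300:450,::-1]
cv2.imwrite("pics/w1c.png",cv2.resize(c,None,fx=4,fy=4,interpolation=cv2.INTER_CUBIC))
E
```

```text
(no output)
```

View pics/w1c.png

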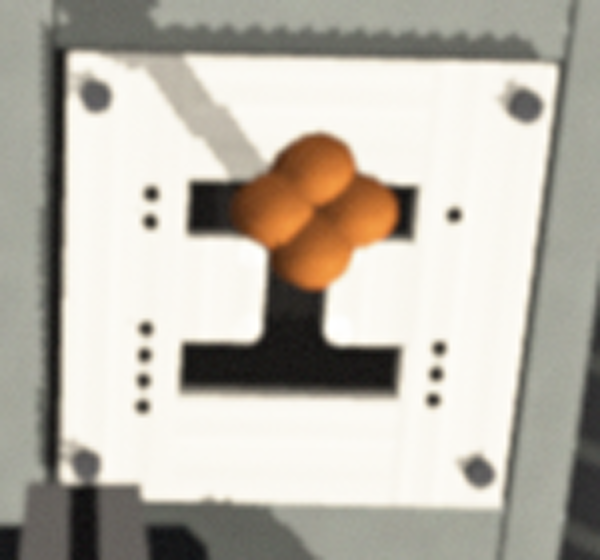

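```bash
python3 - <<'E'
from h import *
z=np.load("w1.npz")
cs=(np.array([(562,62),(503,508),(66,50)])+.5)/4+[300,120]-.5
M=np.array([[70,70,112],[70,-70,112],[-70,70,112]])
r=least_squares(lambda p:(proj(z,m2w(M,p[:2],p[2]))-cs).ravel(),[.57,0,-.41]);x=r.x;print(x,r.fun)
# lobe tops: hemispherical domes?; use centroid of orange
k=orange(z);w=np.zeros_like(k);w[145:200,350:408]=k[145:200,350:408]
v,u=np.nonzero(w);m=np.array([u.mean(),v.mean()]);print(m,len(u),u.min(),u.max(),v.min(),v.max())
r=least_squares(lambda p:model_c(z,p[0],p[1],x[:2],x[2])[0]-m,[-.05,-.28],diff_step=.1);print(r.x,r.fun)
for f in(-.1,-.05,0,.05):
  print(f,model_c(z,f,-.28,x[:2],x[2]))
# lobe top centres
obs=(np.array([(360,210),(268,210),(318,168),(312,255)])+.5)/4+[300,120]-.5
def tops(f,a):
    Ry=np.array([[np.cos(f),0,np.sin(f)],[0,1,0],[-np.sin(f),0,np.cos(f)]]);Rx=np.array([[1,0,0],[0,np.cos(a),-np.sin(a)],[0,np.sin(a),np.cos(a)]])
    return np.array([[9,0,190],[-9,0,190],[0,9,190],[0,-9,190]])@(Rx@Ry).T+[0,0,20]
r=least_squares(lambda p:(proj(z,m2w(tops(*p),x[:2],x[2]))-obs).ravel(),[0,-.28]);print(r.x,r.fun.round(1))
E
```

```text
[ 0.57583943 -0.00228741 -0.42587129] [-0.80663339  0.19529683 -0.46424969 -0.96584583  1.22094178  0.45285312]
[379.29944134 172.44916201] 895 362 399 154 192
[-0.063262   -0.25235095] [0.00118452 0.00152594]
-0.1 (array([372.35475468, 166.65753052]), np.float64(1071.75))
-0.05 (array([381.76792715, 167.22754127]), np.float64(1173.861111111111))
0 (array([390.81382501, 167.55687263]), np.float64(1288.861111111111))
0.05 (array([399.67123157, 167.82263569]), np.float64(1402.611111111111))
[-0.07225856 -0.25260086] [-1.3  0.4  1.6 -0.  -0.6  0.7  0.3 -1.1]
```

{"op": "move_arm", "data": {"increments": "0 0 0 -25 0 0 -0.014; 0 0 0 -25 0 0 0; 0 0 0 -25 0 0 0; 0 0 0 -25 0 0 0; 0 0 0 -25 0 0 0; 0 0 0 -25 0 0 0; 0 0 0 -20 0 0 0; 0 0 0 0 0 0 0"}}

```text
t: 3.15
eef_pos: [0.5305, 0.0611, 0.1797]
tool_rot: [-0.001, 0.838, 0.545, -0.002]
contact_force: [0.1, 0.0, -0.5]
gripper_width: -0.002
```

```bash
python3 snap.py wrist w2
```

```text
[[-0.001, -0.953, -0.304, 0.078], [1.0, -0.001, 0.0, 0.001], [-0.0, -0.304, 0.953, -0.143], [0.0, 0.0, 0.0, 1.0]]
3.15 [0.5305 0.0611 0.1797] [-0.001  0.838  0.545 -0.002] [ 0.08  0.03 -0.46] -0.0023825226942680547 [ 0.2   0.36 -0.53  1.91  0.22  0.93 -0.85]
```

View pics/w2.png

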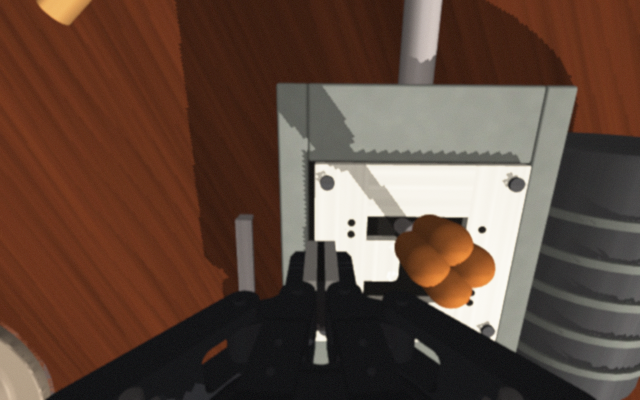

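{"op": "move_arm", "data": {"increments": "0 2 -0.9 0 0 0 0; 0 2 -0.9 0 0 0 0; 0 2 -0.9 0 0 0 0; 0 2 -0.9 0 0 0 0; 0 2 -0.9 0 0 0 0; 0 2 -0.9 0 0 0 0; 0 2 -0.9 0 0 0 0; 0 2 -0.9 0 0 0 0"}}

```text
t: 4.2
eef_pos: [0.548, 0.0544, 0.1813]
tool_rot: [-0.0, 0.838, 0.545, -0.0]
contact_force: [-0.3, -0.5, 0.6]
gripper_width: 0.0
```

{"op": "move_arm", "data": {"increments": "0 0.9 -0.4 0 0 0 0; 0 0.9 -0.4 0 0 0 0; 0 0.9 -0.4 0 0 0 0; 0 0.9 -0.4 0 0 0 0; 0 0.9 -0.4 0 0 0 0; 0 0.9 -0.4 0 0 0 0; 0 0.9 -0.4 0 0 0 0; 0 0 0 0 0 0 0"}}

```text
t: 5.2
eef_pos: [0.5541, 0.0519, 0.1814]
tool_rot: [-0.0, 0.838, 0.545, -0.0]
contact_force: [-3.2, 1.7, 1.8]
gripper_width: -0.0
```

```bash
python3 snap.py wrist w3; python3 - <<'E'
import cv2,numpy as np
z=np.load("w3.npz");p=z['p'];c=p[140:340,270:540,::-1]
cv2.imwrite("pics/w3c.png",cv2.resize(c,None,fx=2.5,fy=2.5,interpolation=cv2.INTER_CUBIC))
E
```

```text
[[-0.001, -0.953, -0.304, 0.078], [1.0, -0.001, 0.0, 0.001], [-0.0, -0.304, 0.953, -0.143], [0.0, 0.0, 0.0, 1.0]]
5.2 [0.5541 0.0519 0.1814] [-0.     0.838  0.545 -0.   ] [-3.16  1.72  1.78] -8.495249246583981e-07 [ 0.21  0.39 -0.51  1.86  0.23  0.95 -0.83]
```

View pics/w3c.png

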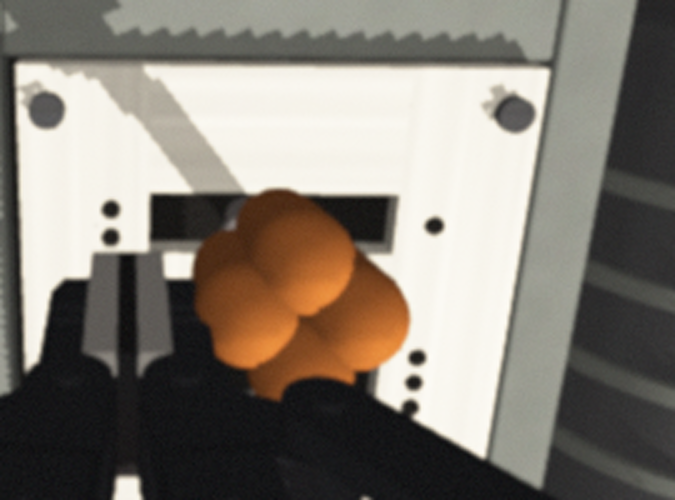

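{"op": "move_arm", "data": {"increments": "0 0.9 -0.4 0 0 0 0; 0 0.9 -0.4 0 0 0 0; 0 0.9 -0.4 0 0 0 0; 0 0.9 -0.4 0 0 0 0; 0 0.9 -0.4 0 0 0 0; 0 0.9 -0.4 0 0 0 0; 0 0.9 -0.4 0 0 0 0; 0 0 0 0 0 0 0"}}

```text
t: 6.25
eef_pos: [0.5606, 0.0488, 0.1813]
tool_rot: [0.0, 0.838, 0.545, 0.0]
contact_force: [-3.6, 1.3, 1.3]
gripper_width: -0.001
```

```bash
python3 snap.py wrist w4; python3 - <<'E'
import cv2,numpy as np
z=np.load("w4.npz");p=z['p'];c=p[140:340,270:540,::-1]
cv2.imwrite("pics/w4c.png",cv2.resize(c,None,fx=2.5,fy=2.5,interpolation=cv2.INTER_CUBIC))
E
```

```text
[[-0.001, -0.953, -0.304, 0.078], [1.0, -0.001, 0.0, 0.001], [-0.0, -0.304, 0.953, -0.143], [0.0, 0.0, 0.0, 1.0]]
6.25 [0.5606 0.0488 0.1813] [0.    0.838 0.545 0.   ] [-3.55  1.33  1.26] -0.00108992207158264 [ 0.21  0.39 -0.51  1.85  0.23  0.95 -0.82]
```

View pics/w4c.png

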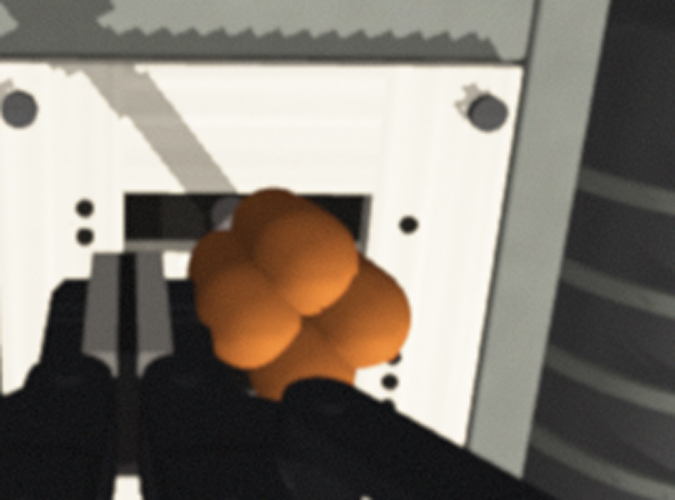

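{"op": "move_arm", "data": {"increments": "0 0.9 -0.4 0 0 0 0; 0 0.9 -0.4 0 0 0 0; 0 0.9 -0.4 0 0 0 0; 0 0.9 -0.4 0 0 0 0; 0 0.5 -0.2 0 0 0 0; 0 0 0 0 0 0 0; 0 0 0 0 0 0 0; 0 0 0 0 0 0 0"}}

```text
t: 7.3
eef_pos: [0.5646, 0.047, 0.1813]
tool_rot: [0.0, 0.838, 0.545, 0.0]
contact_force: [-3.8, 1.0, 2.4]
gripper_width: 0.003
```

```bash
python3 snap.py wrist w5; python3 - <<'E'
import cv2,numpy as np
z=np.load("w5.npz");p=z['p'];c=p[140:340,270:540,::-1]
cv2.imwrite("pics/w5c.png",cv2.resize(c,None,fx=2.5,fy=2.5,interpolation=cv2.INTER_CUBIC))
E
```

```text
[[-0.001, -0.953, -0.304, 0.078], [1.0, -0.001, 0.0, 0.001], [-0.0, -0.304, 0.953, -0.143], [0.0, 0.0, 0.0, 1.0]]
7.3 [0.5646 0.047  0.1813] [0.    0.838 0.545 0.   ] [-3.75  1.04  2.41] 0.0032055522198424606 [ 0.21  0.4  -0.51  1.84  0.23  0.96 -0.82]
```

View pics/w5c.png

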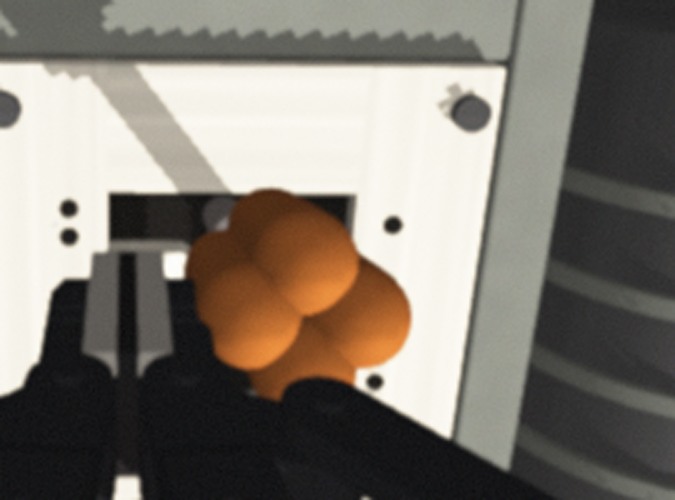

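{"op": "move_arm", "data": {"increments": "0 -8 3.5 0 0 0 0; 0 -8 3.5 0 0 0 0; 0 -8 3.5 0 0 0 0; 0 0 0 25 0 0 0; 0 0 0 25 0 0 0; 0 0 0 25 0 0 0; 0 0 0 0 0 0 0; 0 0 0 0 0 0 0"}}

```text
t: 8.35
eef_pos: [0.54, 0.0574, 0.2555]
tool_rot: [-0.0, 0.838, 0.545, -0.0]
contact_force: [0.4, -0.4, -0.9]
gripper_width: 0.005
```

{"op": "move_arm", "data": {"increments": "0 15 8 0 0 0 0; 0 15 8 0 0 0 0; 0 15 8 0 0 0 0; 0 15 8 0 0 0 0; 0 15 7 0 0 0 0; 0 0 0 0 0 0 0; 0 0 0 0 0 0 0; 0 0 0 0 0 0 0"}}

```text
t: 9.35
eef_pos: [0.6152, 0.0963, 0.2563]
tool_rot: [0.0, 0.838, 0.545, -0.0]
contact_force: [-0.1, -0.6, 0.8]
gripper_width: -0.001
```

```bash
python3 snap.py wrist w6; python3 snap.py top t6;python3 - <<'E'
import cv2,numpy as np
z=np.load("t6.npz");p=z['p'];c=p[120:260,250:410,::-1]
cv2.imwrite("pics/t6c.png",cv2.resize(c,None,fx=4,fy=4,interpolation=cv2.INTER_CUBIC))
E
```

```text
[[-0.001, -0.953, -0.304, 0.078], [1.0, -0.001, 0.0, 0.001], [-0.0, -0.304, 0.953, -0.143], [0.0, 0.0, 0.0, 1.0]]
9.35 [0.6152 0.0963 0.2563] [ 0.     0.838  0.545 -0.   ] [-0.12 -0.59  0.82] -0.0011583125930261938 [ 0.13  0.42 -0.52  1.63  0.23  1.15 -0.86]
9.4 [0.6153 0.0962 0.2564] [ 0.     0.839  0.545 -0.   ] [0.95 0.03 0.52] 0.003879021048061 [ 0.13  0.42 -0.52  1.63  0.23  1.15 -0.86]
```

View pics/w6.png

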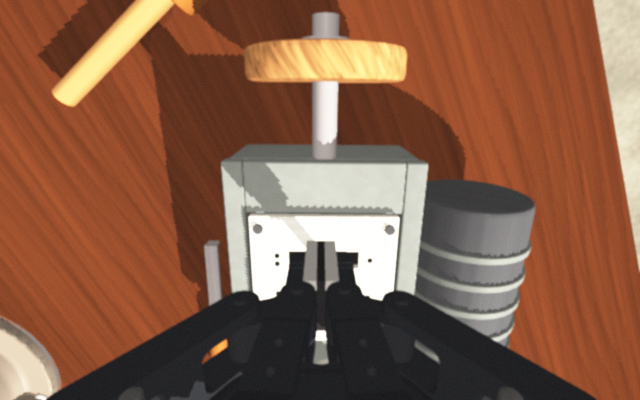

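View pics/t6c.png

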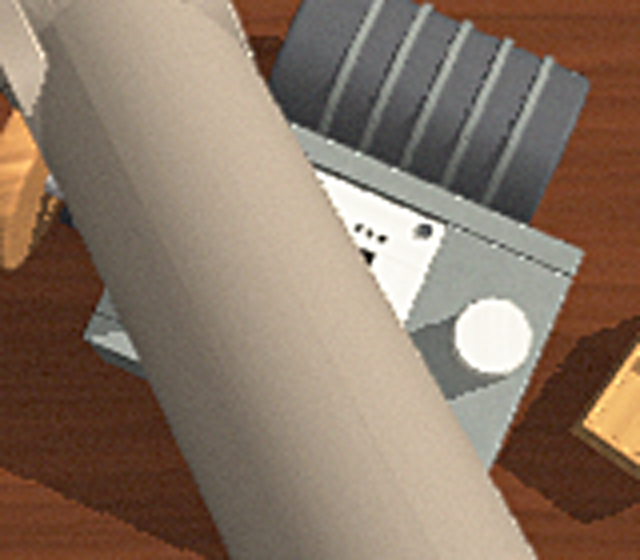

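{"op": "move_arm", "data": {"increments": "0 0 0 -20 0 0 0; 0 0 0 -20 0 0 0; 0 0 0 -20 0 0 0; 0 0 0 -15 0 0 0; 0 0 0 0 0 0 0; 0 0 0 0 0 0 0; 0 0 0 0 0 0 0; 0 0 0 0 0 0 0"}}

```text
t: 10.45
eef_pos: [0.6159, 0.0967, 0.182]
tool_rot: [0.0, 0.838, 0.545, 0.001]
contact_force: [-0.9, -0.8, -0.6]
gripper_width: 0.001
```

```bash
python3 snap.py side s7;python3 - <<'E'
import cv2,numpy as np
z=np.load("s7.npz");p=z['p'];c=p[100:280,240:450,::-1]
cv2.imwrite("pics/s7c.png",cv2.resize(c,None,fx=3.5,fy=3.3,interpolation=cv2.INTER_CUBIC))
E
```

```text
10.45 [0.6159 0.0967 0.182 ] [0.    0.838 0.545 0.001] [-0.85 -0.84 -0.64] 0.0011080695277969623 [ 0.12  0.49 -0.51  1.71  0.27  1.01 -0.9 ]
```

View pics/s7c.png

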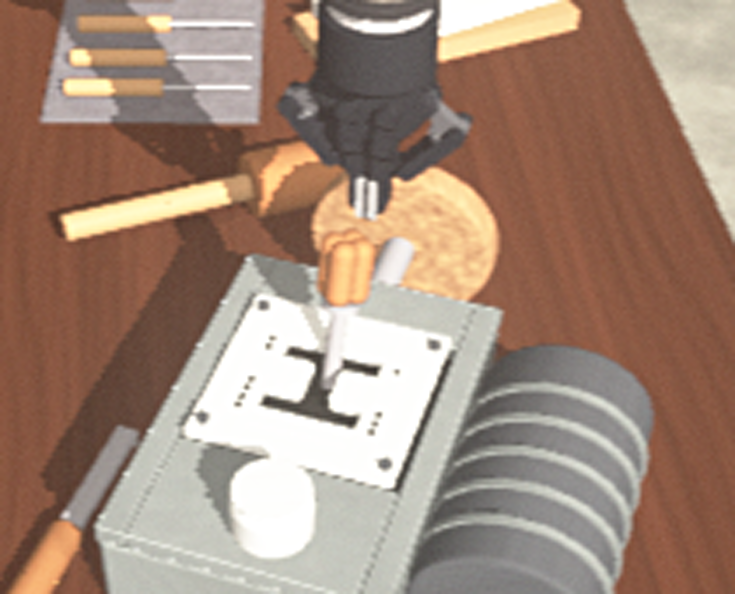

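{"op": "move_arm", "data": {"increments": "0 -1 -2.3 0 0 0 0; 0 -1 -2.3 0 0 0 0; 0 -1 -2.3 0 0 0 0; 0 -1 -2.3 0 0 0 0; 0 -1 -2.3 0 0 0 0; 0 -1 -2.3 0 0 0 0; 0 -1 -2.3 0 0 0 0; 0 -1 -2.3 0 0 0 0"}}

```text
t: 11.5
eef_pos: [0.6075, 0.078, 0.1813]
tool_rot: [-0.0, 0.838, 0.545, -0.0]
contact_force: [-0.6, -0.3, 0.2]
gripper_width: 0.0
```

{"op": "move_arm", "data": {"increments": "0 -0.8 -1.8 0 0 0 0; 0 -0.8 -1.8 0 0 0 0; 0 -0.8 -1.8 0 0 0 0; 0 -0.8 -1.8 0 0 0 0; 0 -0.8 -1.8 0 0 0 0; 0 -0.8 -1.8 0 0 0 0; 0 -0.8 -1.8 0 0 0 0; 0 -0.8 -1.8 0 0 0 0"}}

```text
t: 12.5
eef_pos: [0.602, 0.0651, 0.1821]
tool_rot: [-0.0, 0.838, 0.545, 0.001]
contact_force: [2.1, 3.5, 3.6]
gripper_width: -0.001
```

```bash
python3 snap.py side s8;python3 - <<'E'
import cv2,numpy as np
z=np.load("s8.npz");p=z['p'];c=p[100:280,240:450,::-1]
cv2.imwrite("pics/s8c.png",cv2.resize(c,None,fx=3.5,fy=3.3,interpolation=cv2.INTER_CUBIC))
E
```

```text
12.5 [0.602  0.0651 0.1821] [-0.     0.838  0.545  0.001] [2.15 3.49 3.61] -0.0010826842583151399 [ 0.17  0.46 -0.51  1.75  0.26  0.99 -0.85]
```

View pics/s8c.png

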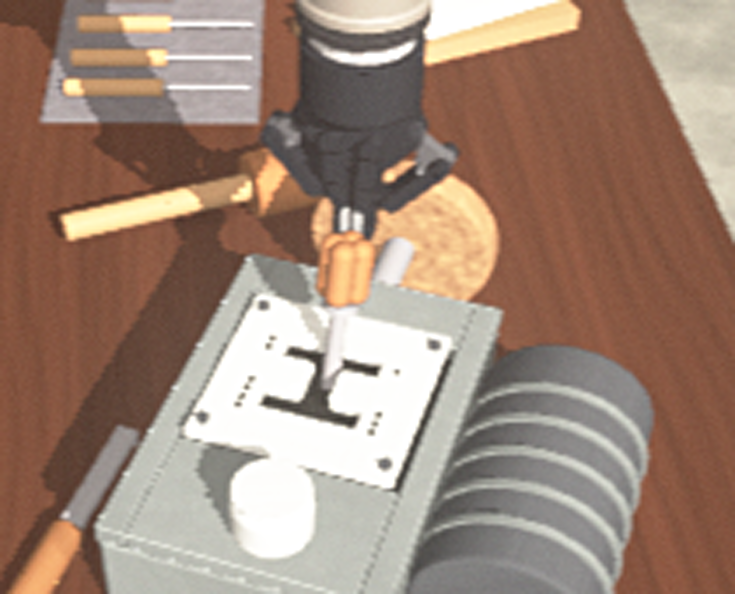

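{"op": "move_arm", "data": {"increments": "0 -1 -2.3 0 0 0 0; 0 -1 -2.3 0 0 0 0; 0 -1 -2.3 0 0 0 0; 0 -1 -2.3 0 0 0 0; 0 -1 -2.3 0 0 0 0; 0 -1 -2.3 0 0 0 0; 0 -1 -2.3 0 0 0 0; 0 -1 -2.3 0 0 0 0"}}

```text
t: 13.55
eef_pos: [0.593, 0.0452, 0.1813]
tool_rot: [0.0, 0.838, 0.545, -0.0]
contact_force: [1.6, 2.9, 3.3]
gripper_width: 0.002
```

```bash
python3 snap.py side s9;python3 - <<'E'
import cv2,numpy as np
z=np.load("s9.npz");p=z['p'];c=p[100:280,240:450,::-1]
cv2.imwrite("pics/s9c.png",cv2.resize(c,None,fx=3.5,fy=3.3,interpolation=cv2.INTER_CUBIC))
E
```

```text
13.55 [0.593  0.0452 0.1813] [ 0.     0.838  0.545 -0.   ] [1.6  2.94 3.32] 0.0019529454786253366 [ 0.21  0.45 -0.51  1.78  0.25  0.99 -0.82]
```

View pics/s9c.png

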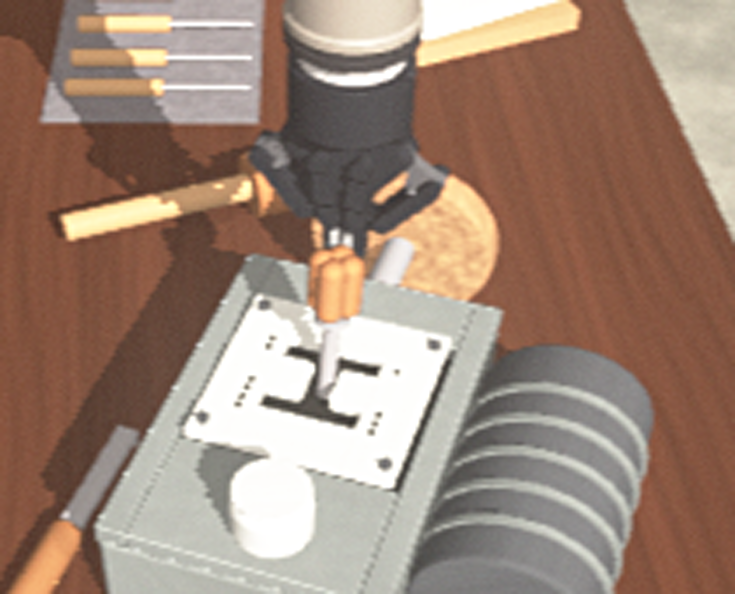

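{"op": "move_arm", "data": {"increments": "0 -1.2 -2.8 0 0 0 0; 0 -1.2 -2.8 0 0 0 0; 0 -1.2 -2.8 0 0 0 0; 0 -1.2 -2.8 0 0 0 0; 0 -1.2 -2.8 0 0 0 0; 0 -1.2 -2.8 0 0 0 0; 0 -1.2 -2.8 0 0 0 0; 0 -1.2 -2.8 0 0 0 0"}}

```text
t: 14.6
eef_pos: [0.5835, 0.0228, 0.1813]
tool_rot: [-0.0, 0.838, 0.545, 0.0]
contact_force: [1.4, 3.1, 2.2]
gripper_width: -0.002
```

{"op": "move_arm", "data": {"increments": "0 -1.2 -2.8 0 0 0 0; 0 -1.2 -2.8 0 0 0 0; 0 -1.2 -2.8 0 0 0 0; 0 -1.2 -2.8 0 0 0 0; 0 -1.2 -2.8 0 0 0 0; 0 -1.2 -2.8 0 0 0 0; 0 -1.2 -2.8 0 0 0 0; 0 -1.2 -2.8 0 0 0 0"}}

```text
t: 15.6
eef_pos: [0.5737, 0.0003, 0.1811]
tool_rot: [-0.0, 0.838, 0.545, -0.0]
contact_force: [0.9, 2.7, 2.6]
gripper_width: -0.001
```

```bash
python3 snap.py side s10;python3 - <<'E'
import cv2,numpy as np
z=np.load("s10.npz");p=z['p'];c=p[100:280,240:450,::-1]
cv2.imwrite("pics/s10c.png",cv2.resize(c,None,fx=3.5,fy=3.3,interpolation=cv2.INTER_CUBIC))
E
```

```text
15.6 [5.737e-01 3.000e-04 1.811e-01] [-0.     0.838  0.545 -0.   ] [0.92 2.68 2.65] -0.0007130780958800188 [ 0.29  0.41 -0.5   1.83  0.24  0.96 -0.74]
```

View pics/s10c.png

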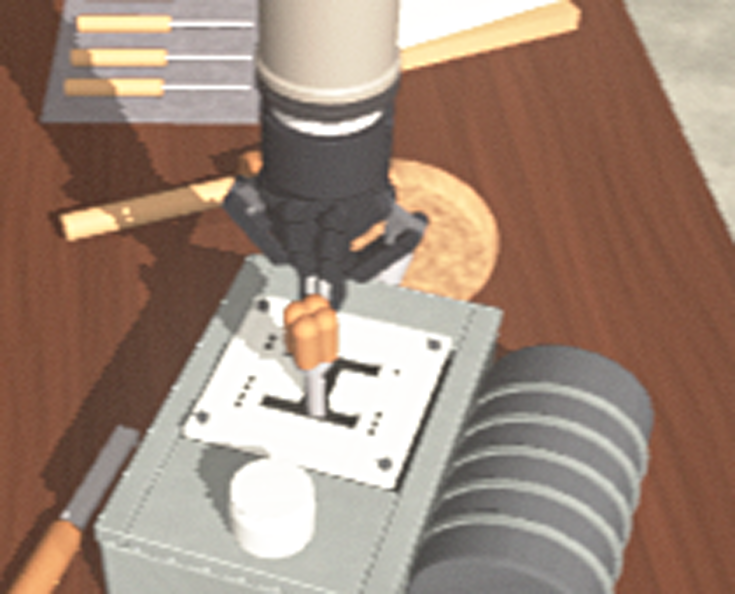

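{"op": "move_arm", "data": {"increments": "0 -0.8 -1.8 0 0 0 0; 0 -0.8 -1.8 0 0 0 0; 0 -0.8 -1.8 0 0 0 0; 0 -0.8 -1.8 0 0 0 0; 0 -0.8 -1.8 0 0 0 0; 0 -0.8 -1.8 0 0 0 0; 0 0 0 0 0 0 0; 0 0 0 0 0 0 0"}}

```text
t: 16.65
eef_pos: [0.5691, -0.0103, 0.1813]
tool_rot: [0.0, 0.838, 0.545, -0.0]
contact_force: [-0.7, 1.8, -1.7]
gripper_width: -0.001
```

{"op": "move_arm", "data": {"increments": "0 -0.4 -0.9 0 0 0 0; 0 -0.4 -0.9 0 0 0 0; 0 -0.4 -0.9 0 0 0 0; 0 -0.4 -0.9 0 0 0 0; 0 -0.4 -0.9 0 0 0 0; 0 0 0 0 0 0 0; 0 0 0 0 0 0 0; 0 0 0 0 0 0 0"}}

```text
t: 17.65
eef_pos: [0.5672, -0.0148, 0.1813]
tool_rot: [0.0, 0.838, 0.545, -0.0]
contact_force: [1.0, 1.7, -0.4]
gripper_width: 0.003
```

```bash
python3 snap.py side s11;python3 - <<'E'
import cv2,numpy as np
z=np.load("s11.npz");p=z['p'];c=p[100:280,240:450,::-1]
cv2.imwrite("pics/s11c.png",cv2.resize(c,None,fx=3.5,fy=3.3,interpolation=cv2.INTER_CUBIC))
E
```

```text
17.65 [ 0.5672 -0.0148  0.1813] [ 0.     0.838  0.545 -0.   ] [ 0.98  1.65 -0.42] 0.003480992287582474 [ 0.31  0.4  -0.5   1.84  0.23  0.96 -0.71]
```

View pics/s11c.png

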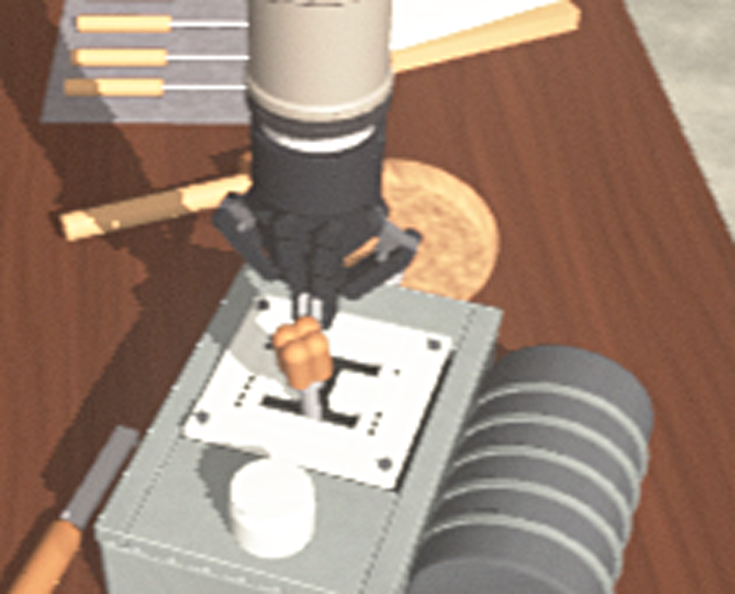

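{"op": "move_arm", "data": {"increments": "0 -0.2 -0.5 0 0 0 0; 0 -0.2 -0.5 0 0 0 0; 0 -0.2 -0.5 0 0 0 0; 0 -0.2 -0.5 0 0 0 0; 0 0 0 0 0 0 0; 0 0 0 0 0 0 0; 0 0 0 0 0 0 0; 0 0 0 0 0 0 0"}}

```text
t: 18.7
eef_pos: [0.5664, -0.0168, 0.1813]
tool_rot: [0.0, 0.838, 0.545, -0.0]
contact_force: [0.2, 2.8, -1.1]
gripper_width: 0.0
```

{"op": "move_arm", "data": {"increments": "0 -0.2 -0.5 0 0 0 0; 0 -0.2 -0.5 0 0 0 0; 0 -0.2 -0.5 0 0 0 0; 0 0 0 0 0 0 0; 0 0 0 0 0 0 0; 0 0 0 0 0 0 0; 0 0 0 0 0 0 0; 0 0 0 0 0 0 0"}}

```text
t: 19.7
eef_pos: [0.5658, -0.0182, 0.1813]
tool_rot: [0.0, 0.838, 0.545, -0.0]
contact_force: [1.0, 3.1, -0.2]
gripper_width: 0.003
```

```bash
python3 snap.py side s12;python3 snap.py wrist w12; python3 - <<'E'
import cv2,numpy as np
z=np.load("s12.npz");p=z['p'];c=p[160:260,280:380,::-1]
a=cv2.resize(c,None,fx=4,fy=4,interpolation=cv2.INTER_CUBIC)
z=np.load("w12.npz");c=z['p'][200:400,230:430,::-1]
b=cv2.resize(c,None,fx=2,fy=2,interpolation=cv2.INTER_CUBIC)
cv2.imwrite("pics/c12.png",np.hstack([a,b]))
E
```

```text
19.7 [ 0.5658 -0.0182  0.1813] [ 0.     0.838  0.545 -0.   ] [ 1.    3.1  -0.18] 0.003326114644079832 [ 0.32  0.4  -0.5   1.84  0.23  0.96 -0.7 ]
[[-0.001, -0.953, -0.304, 0.078], [1.0, -0.001, 0.0, 0.001], [-0.0, -0.304, 0.953, -0.143], [0.0, 0.0, 0.0, 1.0]]
19.75 [ 0.5658 -0.0183  0.1813] [-0.     0.838  0.545 -0.   ] [ 0.53  2.01 -0.42] -0.0035992063814870735 [ 0.32  0.4  -0.5   1.84  0.23  0.96 -0.7 ]
```

View pics/c12.png

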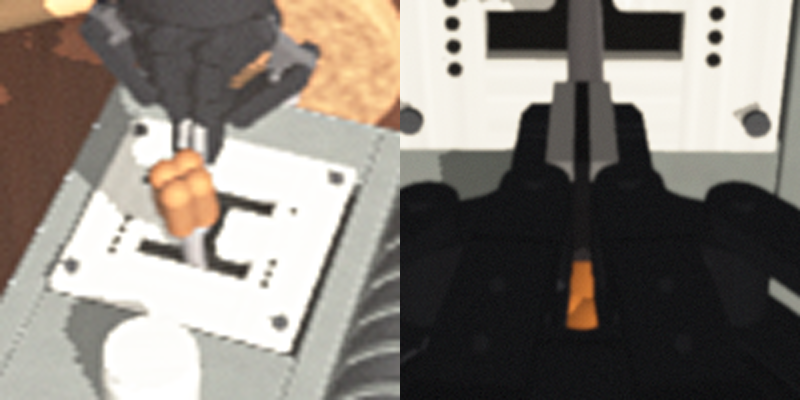

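{"op": "move_arm", "data": {"increments": "0 -0.2 -0.5 0 0 0 0; 0 -0.2 -0.5 0 0 0 0; 0 -0.2 -0.5 0 0 0 0; 0 -0.2 -0.5 0 0 0 0; 0 0 0 0 0 0 0; 0 0 0 0 0 0 0; 0 0 0 0 0 0 0; 0 0 0 0 0 0 0"}}

```text
t: 20.8
eef_pos: [0.565, -0.0202, 0.1813]
tool_rot: [0.0, 0.838, 0.545, 0.0]
contact_force: [0.7, 2.9, -0.8]
gripper_width: 0.0
```

{"op": "move_arm", "data": {"increments": "0 -0.2 -0.5 0 0 0 0; 0 -0.2 -0.5 0 0 0 0; 0 -0.2 -0.5 0 0 0 0; 0 -0.2 -0.5 0 0 0 0; 0 0 0 0 0 0 0; 0 0 0 0 0 0 0; 0 0 0 0 0 0 0; 0 0 0 0 0 0 0"}}

```text
t: 21.8
eef_pos: [0.5642, -0.0222, 0.1813]
tool_rot: [-0.0, 0.838, 0.545, 0.0]
contact_force: [1.1, 5.0, -0.9]
gripper_width: 0.003
```

```bash
python3 snap.py side s13;python3 - <<'E'
import cv2,numpy as np
z=np.load("s13.npz");p=z['p'];c=p[160:260,280:380,::-1]
a=cv2.resize(c,None,fx=6,fy=6,interpolation=cv2.INTER_CUBIC)
cv2.imwrite("pics/c13.png",a)
E
```

```text
21.8 [ 0.5642 -0.0222  0.1813] [-0.     0.838  0.545  0.   ] [ 1.13  5.02 -0.87] 0.003381728342730374 [ 0.33  0.4  -0.5   1.85  0.23  0.96 -0.69]
```

View pics/c13.png

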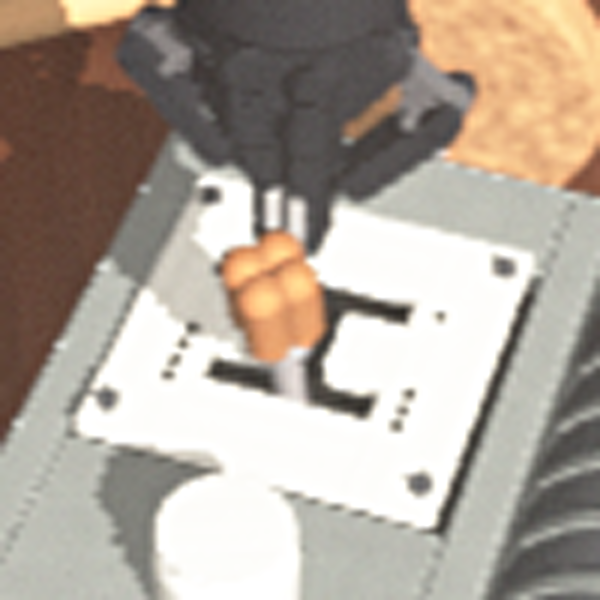

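{"op": "move_arm", "data": {"increments": "0 3.2 7.3 0 0 0 0; 0 3.2 7.3 0 0 0 0; 0 3.2 7.3 0 0 0 0; 0 0 0 25 0 0 0; 0 0 0 25 0 0 0; 0 0 0 25 0 0 0; 0 0 0 0 0 0 0; 0 0 0 0 0 0 0"}}

```text
t: 22.85
eef_pos: [0.5733, -0.0004, 0.2554]
tool_rot: [-0.0, 0.838, 0.545, -0.001]
contact_force: [-0.3, -0.3, -0.8]
gripper_width: 0.001
```

{"op": "move_arm", "data": {"increments": "0 -15 -3 0 0 0 0; 0 -15 -3 0 0 0 0; 0 -15 -4 0 0 0 0; 0 -15 -4 0 0 0 0; 0 -18 -4 0 0 0 0; 0 0 0 0 0 0 0; 0 0 0 0 0 0 0; 0 0 0 0 0 0 0"}}

```text
t: 23.85
eef_pos: [0.4963, -0.0181, 0.2564]
tool_rot: [-0.0, 0.838, 0.545, 0.0]
contact_force: [0.1, -0.5, -0.6]
gripper_width: 0.0
```

```bash
python3 snap.py wrist w14
```

```text
[[-0.001, -0.953, -0.304, 0.078], [1.0, -0.001, 0.0, 0.001], [-0.0, -0.304, 0.953, -0.143], [0.0, 0.0, 0.0, 1.0]]
23.85 [ 0.4963 -0.0181  0.2564] [-0.     0.838  0.545  0.   ] [ 0.11 -0.53 -0.59] 0.00035062323115507603 [ 0.39  0.2  -0.54  1.91  0.12  1.06 -0.62]
```

View pics/w14.png

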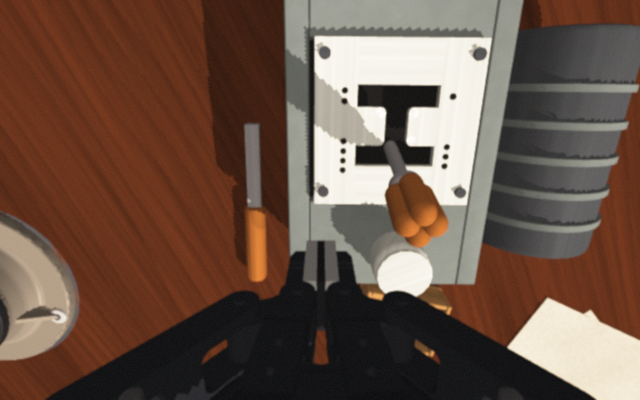

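{"op": "move_arm", "data": {"increments": "0 0 0 -20 0 0 0; 0 0 0 -20 0 0 0; 0 0 0 -20 0 0 0; 0 0 0 -15 0 0 0; 0 2 -0.9 0 0 0 0; 0 2 -0.9 0 0 0 0; 0 2 -0.9 0 0 0 0; 0 2 -0.9 0 0 0 0"}}

```text
t: 24.9
eef_pos: [0.5043, -0.0221, 0.1818]
tool_rot: [0.0, 0.838, 0.545, 0.0]
contact_force: [-1.0, -0.2, 0.5]
gripper_width: 0.003
```

```bash
python3 snap.py wrist w15
```

```text
[[-0.001, -0.953, -0.304, 0.078], [1.0, -0.001, 0.0, 0.001], [-0.0, -0.304, 0.953, -0.143], [0.0, 0.0, 0.0, 1.0]]
24.9 [ 0.5043 -0.0221  0.1818] [0.    0.838 0.545 0.   ] [-1.02 -0.17  0.49] 0.002775566785917173 [ 0.36  0.3  -0.52  1.98  0.19  0.91 -0.67]
```

View pics/w15.png

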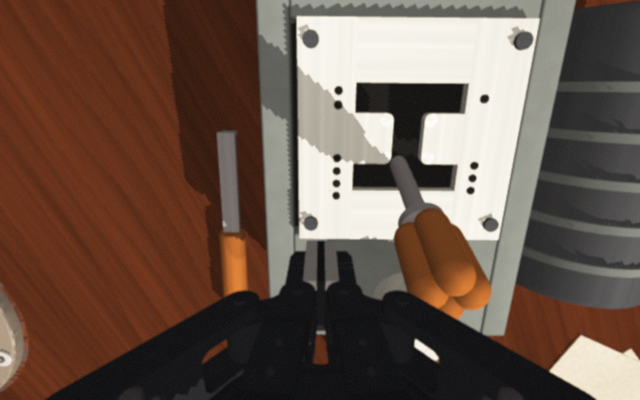

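{"op": "move_arm", "data": {"increments": "0 2.7 -1.2 0 0 0 0; 0 2.7 -1.2 0 0 0 0; 0 2.7 -1.2 0 0 0 0; 0 2.7 -1.2 0 0 0 0; 0 2.7 -1.2 0 0 0 0; 0 2.7 -1.2 0 0 0 0; 0 2.7 -1.2 0 0 0 0; 0 2.7 -1.2 0 0 0 0"}}

```text
t: 25.95
eef_pos: [0.5256, -0.0316, 0.1813]
tool_rot: [0.0, 0.838, 0.545, 0.0]
contact_force: [0.3, -0.5, 0.3]
gripper_width: 0.001
```

{"op": "move_arm", "data": {"increments": "0 1.8 -0.8 0 0 0 0; 0 1.8 -0.8 0 0 0 0; 0 1.8 -0.8 0 0 0 0; 0 1.8 -0.8 0 0 0 0; 0 1.8 -0.8 0 0 0 0; 0 1.8 -0.8 0 0 0 0; 0 1.8 -0.8 0 0 0 0; 0 1.8 -0.8 0 0 0 0"}}

```text
t: 26.95
eef_pos: [0.54, -0.038, 0.1814]
tool_rot: [0.0, 0.838, 0.545, 0.0]
contact_force: [-3.3, -0.3, 1.8]
gripper_width: -0.005
```

```bash
python3 snap.py wrist w16
```

```text
[[-0.001, -0.953, -0.304, 0.078], [1.0, -0.001, 0.0, 0.001], [-0.0, -0.304, 0.953, -0.143], [0.0, 0.0, 0.0, 1.0]]
26.95 [ 0.54   -0.038   0.1814] [0.    0.838 0.545 0.   ] [-3.34 -0.31  1.83] -0.00543455382535221 [ 0.36  0.36 -0.5   1.9   0.21  0.93 -0.65]
```

View pics/w16.png

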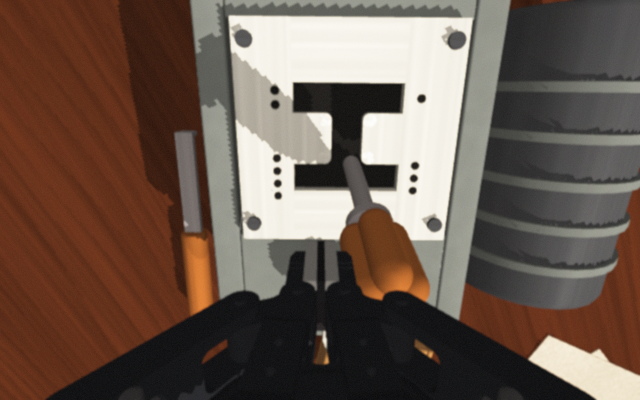

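{"op": "move_arm", "data": {"increments": "0 2.3 -1 0 0 0 0; 0 2.3 -1 0 0 0 0; 0 2.3 -1 0 0 0 0; 0 2.3 -1 0 0 0 0; 0 2.3 -1 0 0 0 0; 0 2.3 -1 0 0 0 0; 0 2.3 -1 0 0 0 0; 0 2.3 -1 0 0 0 0"}}

```text
t: 28.0
eef_pos: [0.5581, -0.0459, 0.181]
tool_rot: [-0.0, 0.838, 0.545, -0.0]
contact_force: [-1.9, 1.7, -1.3]
gripper_width: -0.001
```

```bash
python3 snap.py wrist w17;python3 snap.py side s17;python3 - <<'E'
import cv2,numpy as np
z=np.load("s17.npz");p=z['p'];c=p[140:270,270:400,::-1]
a=cv2.resize(c,(400,400),interpolation=cv2.INTER_CUBIC)
z=np.load("w17.npz");c=z['p'][:330,150:480,::-1]
b=cv2.resize(c,(400,400),interpolation=cv2.INTER_CUBIC)
cv2.imwrite("pics/c17.png",np.hstack([a,b]))
E
```

```text
[[-0.001, -0.953, -0.304, 0.078], [1.0, -0.001, 0.0, 0.001], [-0.0, -0.304, 0.953, -0.143], [0.0, 0.0, 0.0, 1.0]]
28.0 [ 0.5581 -0.0459  0.181 ] [-0.     0.838  0.545 -0.   ] [-1.93  1.68 -1.27] -0.001463128934194555 [ 0.36  0.39 -0.49  1.86  0.22  0.95 -0.64]
28.05 [ 0.5584 -0.046   0.181 ] [-0.     0.838  0.545 -0.   ] [-0.78  1.08 -1.35] 0.0021123779282928136 [ 0.36  0.39 -0.49  1.86  0.22  0.95 -0.64]
```

View pics/c17.png

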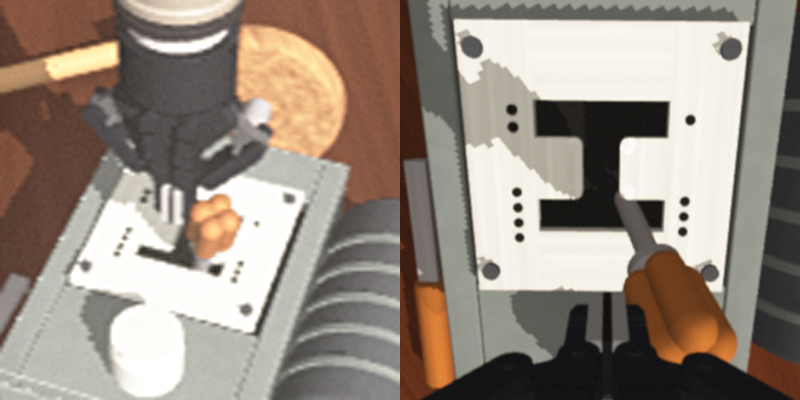

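{"op": "move_arm", "data": {"increments": "0 1.4 -0.6 0 0 0 0; 0 1.4 -0.6 0 0 0 0; 0 1.4 -0.6 0 0 0 0; 0 1.4 -0.6 0 0 0 0; 0 1.4 -0.6 0 0 0 0; 0 1.4 -0.6 0 0 0 0; 0 1.4 -0.6 0 0 0 0; 0 0 0 0 0 0 0"}}

```text
t: 29.1
eef_pos: [0.5681, -0.0502, 0.1813]
tool_rot: [0.0, 0.838, 0.545, 0.0]
contact_force: [-1.9, 1.0, -1.6]
gripper_width: -0.001
```

{"op": "move_arm", "data": {"increments": "0 0.9 -0.4 0 0 0 0; 0 0.9 -0.4 0 0 0 0; 0 0.9 -0.4 0 0 0 0; 0 0.9 -0.4 0 0 0 0; 0 0 0 0 0 0 0; 0 0 0 0 0 0 0; 0 0 0 0 0 0 0; 0 0 0 0 0 0 0"}}

```text
t: 30.1
eef_pos: [0.5716, -0.0517, 0.1813]
tool_rot: [0.0, 0.838, 0.545, 0.0]
contact_force: [-2.1, 2.5, -0.4]
gripper_width: 0.002
```

```bash
python3 snap.py wrist w18;python3 snap.py side s18;python3 - <<'E'
import cv2,numpy as np
z=np.load("s18.npz");p=z['p'];c=p[140:270,270:400,::-1]
a=cv2.resize(c,(400,400),interpolation=cv2.INTER_CUBIC)
z=np.load("w18.npz");c=z['p'][:330,150:480,::-1]
b=cv2.resize(c,(400,400),interpolation=cv2.INTER_CUBIC)
cv2.imwrite("pics/c18.png",np.hstack([a,b]))
E
```

```text
[[-0.001, -0.953, -0.304, 0.078], [1.0, -0.001, 0.0, 0.001], [-0.0, -0.304, 0.953, -0.143], [0.0, 0.0, 0.0, 1.0]]
30.1 [ 0.5716 -0.0517  0.1813] [0.    0.838 0.545 0.   ] [-2.11  2.55 -0.42] 0.0017167826072262433 [ 0.36  0.41 -0.48  1.83  0.23  0.96 -0.64]
30.15 [ 0.5716 -0.0517  0.1813] [0.    0.838 0.545 0.   ] [-2.57  0.42 -1.41] 0.0008230100309240797 [ 0.36  0.41 -0.48  1.83  0.23  0.96 -0.64]
```

View pics/c18.png

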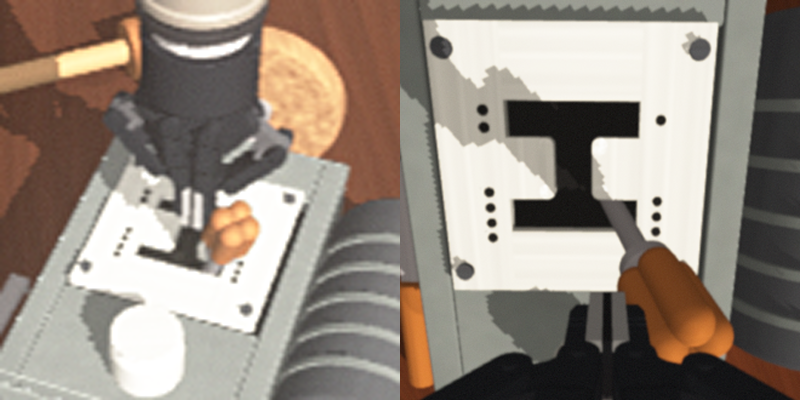

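{"op": "move_arm", "data": {"increments": "0 0.7 -0.3 0 0 0 0; 0 0.7 -0.3 0 0 0 0; 0 0.7 -0.3 0 0 0 0; 0 0.7 -0.3 0 0 0 0; 0 0 0 0 0 0 0; 0 0 0 0 0 0 0; 0 0 0 0 0 0 0; 0 0 0 0 0 0 0"}}

```text
t: 31.2
eef_pos: [0.5744, -0.0529, 0.1813]
tool_rot: [0.0, 0.838, 0.545, 0.0]
contact_force: [-1.2, 0.8, -0.7]
gripper_width: 0.005
```

{"op": "move_arm", "data": {"increments": "0 0.7 -0.3 0 0 0 0; 0 0.7 -0.3 0 0 0 0; 0 0.7 -0.3 0 0 0 0; 0 0.7 -0.3 0 0 0 0; 0 0 0 0 0 0 0; 0 0 0 0 0 0 0; 0 0 0 0 0 0 0; 0 0 0 0 0 0 0"}}

```text
t: 32.2
eef_pos: [0.5771, -0.0541, 0.1813]
tool_rot: [-0.0, 0.838, 0.545, -0.0]
contact_force: [-3.1, 2.8, -1.3]
gripper_width: -0.001
```

{"op": "move_arm", "data": {"increments": "0 0.5 -0.2 0 0 0 0; 0 0.5 -0.2 0 0 0 0; 0 0.5 -0.2 0 0 0 0; 0 0.5 -0.2 0 0 0 0; 0 0 0 0 0 0 0; 0 0 0 0 0 0 0; 0 0 0 0 0 0 0; 0 0 0 0 0 0 0"}}

```text
t: 33.2
eef_pos: [0.5786, -0.0547, 0.181]
tool_rot: [-0.0, 0.838, 0.545, -0.0]
contact_force: [-4.8, 1.8, -1.9]
gripper_width: 0.002
```

```bash
python3 snap.py wrist w19;python3 snap.py side s19;python3 - <<'E'
import cv2,numpy as np
z=np.load("s19.npz");p=z['p'];c=p[140:270,270:400,::-1]
a=cv2.resize(c,(400,400),interpolation=cv2.INTER_CUBIC)
z=np.load("w19.npz");c=z['p'][:330,150:480,::-1]
b=cv2.resize(c,(400,400),interpolation=cv2.INTER_CUBIC)
cv2.imwrite("pics/c19.png",np.hstack([a,b]))
E
```

```text
[[-0.001, -0.953, -0.304, 0.078], [1.0, -0.001, 0.0, 0.001], [-0.0, -0.304, 0.953, -0.143], [0.0, 0.0, 0.0, 1.0]]
33.2 [ 0.5786 -0.0547  0.181 ] [-0.     0.838  0.545 -0.   ] [-4.75  1.77 -1.89] 0.0021133322279576327 [ 0.36  0.42 -0.48  1.81  0.23  0.97 -0.63]
33.25 [ 0.5787 -0.0547  0.181 ] [-0.     0.838  0.545 -0.   ] [-5.03  2.54 -2.24] 0.0016356317507747436 [ 0.36  0.42 -0.48  1.81  0.23  0.97 -0.63]
```

View pics/c19.png

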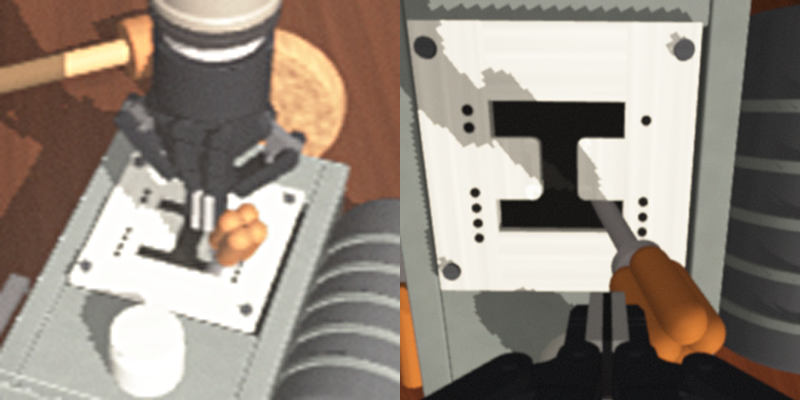

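{"op": "move_arm", "data": {"increments": "0 0.5 -0.2 0 0 0 0; 0 0.5 -0.2 0 0 0 0; 0 0.5 -0.2 0 0 0 0; 0 0.5 -0.2 0 0 0 0; 0 0 0 0 0 0 0; 0 0 0 0 0 0 0; 0 0 0 0 0 0 0; 0 0 0 0 0 0 0"}}

```text
t: 34.3
eef_pos: [0.5801, -0.0553, 0.1807]
tool_rot: [-0.001, 0.838, 0.545, -0.001]
contact_force: [-6.3, 2.9, -1.7]
gripper_width: 0.001
```

{"op": "move_arm", "data": {"increments": "0 -5 2.2 0 0 0 0; 0 -8 3.5 0 0 0 0; 0 -8 3.5 0 0 0 0; 0 -10 4.4 0 0 0 0; 0 0 0 25 0 0 0; 0 0 0 25 0 0 0; 0 0 0 25 0 0 0; 0 0 0 0 0 0 0"}}

```text
t: 35.3
eef_pos: [0.5513, -0.0419, 0.2583]
tool_rot: [0.001, 0.838, 0.545, 0.002]
contact_force: [0.7, 0.6, -0.2]
gripper_width: 0.003
```

{"op": "move_arm", "data": {"increments": "0 -10 -15 15 0 0 0; 0 -10 -20 15 0 0 0; 0 -10 -20 15 0 0 0; 0 -10 -20 10 0 0 0; 0 -10 -20 0 0 0 0; 0 -5 -20 0 0 0 0; 0 -5 -20 0 0 0 0; 0 0 0 0 0 0 0"}}

```text
t: 36.3
eef_pos: [0.4891, -0.1786, 0.3102]
tool_rot: [-0.0, 0.839, 0.544, -0.001]
contact_force: [0.7, 0.0, 0.9]
gripper_width: 0.002
```

```bash
python3 snap.py wrist w20;python3 snap.py side s20;python3 snap.py top t20;python3 - <<'E'
import cv2,numpy as np
z=np.load("s20.npz");p=z['p'];c=p[160:270,270:380,::-1]
a=cv2.resize(c,(400,400),interpolation=cv2.INTER_CUBIC)
c=np.load("t20.npz")['p'][135:245,270:380,::-1]
b=cv2.resize(c,(400,400),interpolation=cv2.INTER_CUBIC)
cv2.imwrite("pics/c20.png",np.hstack([a,b]))
E
```

```text
[[-0.001, -0.953, -0.304, 0.078], [1.0, -0.001, 0.0, 0.001], [-0.0, -0.304, 0.953, -0.143], [0.0, 0.0, 0.0, 1.0]]
36.3 [ 0.4891 -0.1786  0.3102] [-0.     0.839  0.544 -0.001] [0.73 0.05 0.87] 0.0015555311222931064 [ 0.61  0.18 -0.44  1.8   0.08  1.18 -0.27]
36.35 [ 0.4897 -0.1771  0.3104] [-0.001  0.839  0.544 -0.   ] [0.35 0.23 0.24] -0.0003790930950585173 [ 0.61  0.18 -0.44  1.8   0.08  1.18 -0.27]
36.4 [ 0.49   -0.1763  0.3106] [-0.     0.838  0.545 -0.   ] [-0.11  0.48  0.44] 0.0038266881723080545 [ 0.61  0.18 -0.44  1.8   0.08  1.18 -0.27]
```

View pics/c20.png

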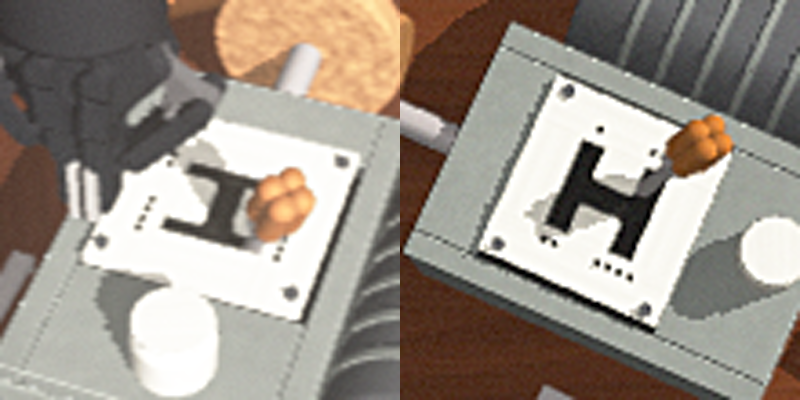

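View pics/w20.png

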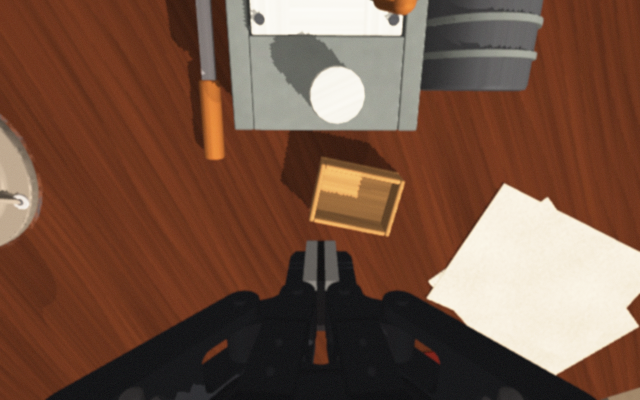

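Estimate the lever angles from both fixed cameras now, and compare bystanders with the start.

```bash
python3 - <<'E'
from h import *
P={'top':(np.load("t20.npz"),[.57118,.00033,-.404]),'side':(np.load("s20.npz"),[.57482,-.00551,-.4264])}
C={'top':(450-0,)}
for n,(z,x) in P.items():
    k=orange(z);w=np.zeros_like(k)
    b=(170,185,336,366) if n=='top' else None
    if n=='top': r=(165,186,340,365)
    else: r=(203,230,334,360)
    w[r[0]:r[1],r[2]:r[3]]=k[r[0]:r[1],r[2]:r[3]]
    v,u=np.nonzero(w);m=np.array([u.mean(),v.mean()]);print(n,m,len(u),u.min(),u.max(),v.min(),v.max())
    s=least_squares(lambda p:model_c(z,p[0],p[1],x[:2],x[2])[0]-m,[.25,.25],diff_step=.1);print(s.x,s.fun)
    for f in (.2,.24,.28): print(f,model_c(z,f,.28,x[:2],x[2]))
a=np.load("top0.npz")['p'].astype(int);b=np.load("t20.npz")['p'].astype(int)
d=np.abs(a-b).sum(2).astype(np.uint8)
cv2.imwrite("pics/d20.png",np.clip(np.abs(a-b).sum(2),0,255).astype(np.uint8))
t=np.load("t20.npz")['p'][150:230,310:400]
E
```

```text
top [352.7218543  173.63576159] 151 343 361 167 181
[0.31790584 0.30675108] [-0.01302256 -0.01770681]
0.2 (array([348.93192376, 179.74252531]), np.float64(233.19444444444446))
0.24 (array([349.79476279, 177.35839351]), np.float64(238.5))
0.28 (array([350.5366515 , 175.06145241]), np.float64(244.16666666666666))
side [347.38738739 215.59459459] 111 341 355 207 225
[0.28814355 0.27344855] [ 0.00293071 -0.00291779]
0.2 (array([340.59551232, 213.54864322]), np.float64(318.36111111111114))
0.24 (array([343.58913063, 214.62080007]), np.float64(316.63888888888886))
0.28 (array([346.62699594, 215.75929007]), np.float64(317.19444444444446))
```

View pics/d20.png

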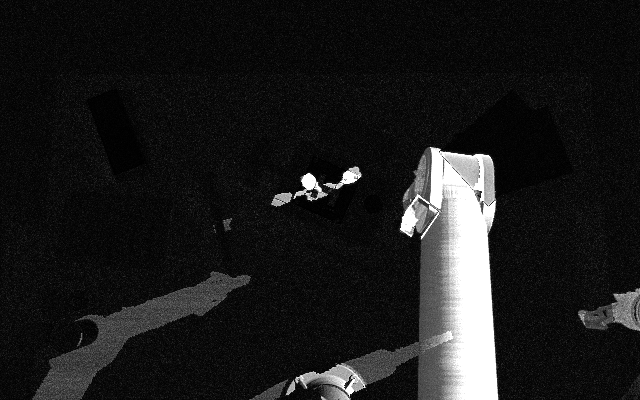

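{"op": "move_arm", "data": {"increments": "0 0 0 0 0 0 0; 0 0 0 0 0 0 0; 0 0 0 0 0 0 0; 0 0 0 0 0 0 0; 0 0 0 0 0 0 0; 0 0 0 0 0 0 0; 0 0 0 0 0 0 0; 0 0 0 0 0 0 0"}}

```text
t: 37.45
eef_pos: [0.4902, -0.1772, 0.3113]
tool_rot: [-0.0, 0.838, 0.545, 0.0]
contact_force: [0.2, -0.1, -0.3]
gripper_width: 0.002
```

```bash
python3 -c "
from station import bot
print(bot.hand_in())"
```

```text
the job is handed in; nothing more can be done
None
```

The lever is in third gear and the job is handed in at about 37 s. With the fingers shut, I pushed the knob forward to the crossbar from the near side. I then pushed it right along the crossbar to the stop, and forward into the third slot until the force rose to about 7 N.

**Lever position:** after backing off, the top camera gave lever_fore about 0.32 and lever_side about 0.31; the side camera gave about 0.29 and 0.27. They differ by about 0.03 to 0.04 rad, and three of the four values lie slightly beyond the 0.28 stop, so I read them as home against both stops. Just before the forward push, the wrist picture showed the stem roughly centred in the crossbar, and I never pushed towards the fourth slot.

**Surroundings:** comparing the top picture with the one from the start showed no movement of the tin, mallet or chisel, only shadow changes. The arm partly covers the tray in that picture, so I did not check it that way; the last wrist picture shows it standing to the right of the machine, and nothing went near it. The robot ended clear of everything, with the fingertips about 310 mm above the table and no contact force beyond noise.

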